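# Load the UV box and shut its lid

## Robot

A 6-joint arm with a two-finger parallel gripper is mounted at the origin on the work surface. World frame = base frame: x ahead of the robot, y to its left, z up, the work surface at z = 0. Lengths are in m, angles in degrees, forces in N, time in s.
With the tool pointing down it reaches from about 0.4 to 0.825 m from the base axis. Payload 7 kg.
Tool frame: the origin (TCP) lies at the very end of the fingers, on their centre line; the grasp point (between the pads) lies 19 mm behind it (r.hold_point_z is the distance from the TCP to the grasp point, in m); x points along the fingers, y is the direction in which the jaws open and shut, and the axes are right-handed (so a half turn about x gives the same grasp; the last joint's range is limited). The gripper opens to 88 mm and grips with 3 to 60 N. Pads are 19 mm wide; open, the fingers measure 130 mm over their backs; the gripper's body (78 mm by 193 mm) begins 47 mm behind the grasp point.
Start: joints at [86.408, 20.546, 0.682, 0, -70.136, -16.507], TCP at [0.232, 0.634, 0.227] pointing down, gripper open.
Joint ranges: [-176.03, 176.03], [-82.01, 121.73], [-58.28, 71.71], [-173.87, 95.51], [-174.79, -0.11], [-173.66, 173.66]. Speed limits (degrees/s): [136.94, 136.94, 172.46, 180, 180, 180].

## Interface

Orientations are given as [roll, pitch, yaw] about the fixed x, y, z axes, in that order (R = Rz(yaw) Ry(pitch) Rx(roll)).
In Python, from plant import r gives the robot as it stands. The module is installed in compiled form; this text tells all that it offers.
- The arm moves only by the shell command python3 -m creep 'ROWS' [FORCE]. ROWS is JSON, a list of rows, each a list of 7 numbers: the turn, a rotation vector about the tool's x, y, z in rad, then the shift along the tool's x, y, z in cm, then the opening in per cent of the stroke, from 0 (shut) to 100 (fully open). In form: [[rx, ry, rz, x, y, z, fingers], ...]. A call has 1 to 8 rows; each row shifts and turns the commanded pose from where the row before left it, along the tool's axes as they then stand; what a row does not reach is not made up. A row lasts 1/10 s, in which the tool goes at most 50 mm and 8.59 degrees, less where a joint would pass 70% of its speed; a pose out of reach is approached as far as the arm can. A call is refused whole if a number of a shift passes 5 or a number of a turn 0.15, either way. A call with a gripper value outside its range is refused whole. The fingers move at their own pace and stop on an object; FORCE is the grip in N (left out, the last holds). Time passes only in rows, so rows that do not move let the fingers close. It gives the time, the measured TCP pose, the force and the opening at its end, in the units of the state.
- r.get_state(): the state, without advancing time (a new reading comes with each control period).
- r.capture(name): name is "scene" or "top" or "wrist"; returns (picture, depth): 480x640x3 uint8, blue, green, red; 480x640 float32, m along the optical axis (not along the pixel's ray), 0 where there is no reading.
- r.camera_info(name): a dict with "fovy" (degrees; the focal length in pixels is half the picture's height over the tangent of half this angle, whatever the lens; pixels are square), "cx", "cy" (the principal point, pixels), "camera_from_world" (4x4, takes a point from world to camera coordinates). Camera axes: x right, y down, z forward; pixel columns grow to the right and rows downward; lengths in m; the calibration is good to about 2 mm. A picture is of the moment at which its call begins: read the wrist's pose just before it. camera_info takes no time and is no camera call; for the wrist camera it gives the pose at the moment of the call.
- r.close_job(): hands the job in, once; it reports no verdict.
Trained networks look in the newest picture that a camera, given by its name, has taken for a name from the list of things; names that differ only in an ending like _2 or _b are one class to them, and where a whole thing is asked for, a point or a joint stands for the part that bears it (a point fixed in the world has none). Each returns a list of dicts, best first, with "score" (0 to 1); they miss things now and then, are a little off and sometimes report something else, mostly with a low value. They report only what shows in the picture. A call takes as long as a camera call. They do not tell look-alikes from the thing itself.
- r.look_for(query, camera): "rect" ([left, top, right, bottom] in pixels, round what is visible of it).
- r.masks_of(query, camera): "pixels" (480x640 bool, what is visible of it) and "rect" ([left, top, right, bottom] in pixels, round what is visible of it).
The state is a dict: "time_s": time; "joints": joint angles; "qd": joint speeds; "joint_torque": joint torques, N m; "tcp_pos": TCP position; "eef_rot": TCP orientation; "contact_force": force on the tool from outside, world axes, zero at the start; "moment": the same for the moment, N m; "gripper_width": finger opening in m.
Only numpy, scipy, OpenCV 4.12 (cv2) and the standard library are available. Lean on these libraries where they do the work, as an engineer would, in place of code of your own. Each camera call takes 0.05 s, during which the arm holds its last target. There are 200 camera calls.

## Task

The red stir bars need decontaminating: pick up the sorting tray and tip just the red ones into the UV box without the gripper touching them, so that the white and green ones stay in their own compartments. Stand the tray flat on the bench again, then lower the UV box's lid gently, without slamming it, until it is fully shut. Do not shift or knock over the bottles and the beaker.

Things in the scene. Friction and masses are not known exactly. Their poses are not given: they have to be found in the camera images.
- uv_box: Bench-top UV decontamination box, pale grey, fixed: 180 mm deep (x), 230 mm wide (y), 100 mm high to its rim. Origin on the bench under its centre; -x is the front with the control panel, +x the hinge side, z up.
- chamber (a point): Middle of the bright metal floor of the box's open-topped chamber: 144 mm (x) by 194 mm (y), 30 mm above the bench and 70 mm below the rim. Axes as the box's.
- lid (a joint): The box's white lid, two UV lamps on its inside, hinged along the box's rear top edge: 0 = fully shut on the rim, 1.57 = straight up, more = leaning back (starts at 1.5 to 1.85, stop at 1.95). A shell 180 mm from hinge to front edge, 230 mm wide, 24 mm deep, about 0.5 kg. A friction hinge (0.66 N m) holds it at any angle: it never falls and must be pushed all the way.
- lid_hinge (a point): Middle of the lid's hinge axis, which runs along the box's y: in the box's frame at x = +90 mm, y = 0, z = 100 mm. The lid's flat outer face lies 24 mm from the hinge axis. Shut, the lid rests on a rubber seal on the rim that gives a millimetre or two under a firm push.
- lid_edge (a point): Middle of the lid's front edge on its outer face: 180 mm from the hinge axis along the lid, 24 mm out from it; moves with the lid; z points out of the outer face, x runs from front edge to hinge. A black finger lip 70 mm wide and 13 mm long projects from the front edge below it.
- tray_grip (a point): Black upright grip plate in the middle of the loose grey sorting tray: 44 mm long (x), 12 mm thick (y), top 80 mm above the tray's underside; the point is on its centre line, 66 mm above the underside. Axes are the tray's. Tray 136 mm square, about 0.26 kg, floor 4 mm, outer walls and cross of dividers 28 mm high: four square compartments, the quadrants of its x and y.
- red_lip (a point): Outer end of the pouring lip of the red bars' compartment (+x +y of the tray), 95 mm from the tray's centre along the diagonal, 8 mm above the underside. All four corners have such a lip: walls cut away, 36 mm wide inside, rising 8 degrees outwards. The tray tipped about 40 degrees towards one corner empties only that compartment over its lip.
- reagent_mid (a point): Amber glass reagent bottle, diameter 66 mm, 240 mm high, upright on the bench behind the lid; the point is half-way up. A bystander.
- beaker_mid (a point): Clear glass beaker, diameter 68 mm, 95 mm high, upright on the bench; the point is half-way up. A bystander.
- wash_bottle_mid (a point): White wash bottle with red cap and spout, diameter 66 mm, 168 mm high with its spout, which reaches 48 mm to one side; the point is on its axis 60 mm above the bench. A bystander.
- red0: Red PTFE-coated magnetic stir bar, a smooth round-ended rod 25 mm long and 10 mm in diameter, 10 g, slippery (friction about 0.2); origin at its centre, x along it. One of the three used ones that go into the box.
- red1: Red PTFE-coated magnetic stir bar, a smooth round-ended rod 25 mm long and 10 mm in diameter, 10 g, slippery (friction about 0.2); origin at its centre, x along it. One of the three used ones that go into the box.
- red2: Red PTFE-coated magnetic stir bar, a smooth round-ended rod 25 mm long and 10 mm in diameter, 10 g, slippery (friction about 0.2); origin at its centre, x along it. One of the three used ones that go into the box.
- white0: White PTFE-coated magnetic stir bar, a smooth round-ended rod 25 mm long and 10 mm in diameter, 10 g, slippery (friction about 0.2); origin at its centre, x along it. Stays in the +x -y compartment of the tray.
- white1: White PTFE-coated magnetic stir bar, a smooth round-ended rod 25 mm long and 10 mm in diameter, 10 g, slippery (friction about 0.2); origin at its centre, x along it. Stays in the +x -y compartment of the tray.
- green0: Green PTFE-coated magnetic stir bar, a smooth round-ended rod 25 mm long and 10 mm in diameter, 10 g, slippery (friction about 0.2); origin at its centre, x along it. Stays in the -x +y compartment of the tray.
- green1: Green PTFE-coated magnetic stir bar, a smooth round-ended rod 25 mm long and 10 mm in diameter, 10 g, slippery (friction about 0.2); origin at its centre, x along it. Stays in the -x +y compartment of the tray.
- green2: Green PTFE-coated magnetic stir bar, a smooth round-ended rod 25 mm long and 10 mm in diameter, 10 g, slippery (friction about 0.2); origin at its centre, x along it. Stays in the -x +y compartment of the tray.
Not all that is in view belongs to the job. There is more than one size of the part that bears tray_grip; the job needs the middle-sized.

How it is judged (in metres and radians):
On the way, in this order (a step that is already met when the one before it is completed fails the run):
1. the three red stir bars lie in the chamber of the UV box, the white and green ones still in their compartments of the tray (x of red0 in the frame of uv_box between -0.073 and 0.073 m and y of red0 in the frame of uv_box between -0.098 and 0.098 m and z of red0 in the frame of uv_box between 0.02 and 0.07 m and x of red1 in the frame of uv_box between -0.073 and 0.073 m and y of red1 in the frame of uv_box between -0.098 and 0.098 m and z of red1 in the frame of uv_box between 0.02 and 0.07 m and x of red2 in the frame of uv_box between -0.073 and 0.073 m and y of red2 in the frame of uv_box between -0.098 and 0.098 m and z of red2 in the frame of uv_box between 0.02 and 0.07 m and x of white0 in the frame of tray_grip between 0 and 0.068 m and y of white0 in the frame of tray_grip between -0.068 and 0 m and z of white0 in the frame of tray_grip between -0.07 and -0.035 m and x of white1 in the frame of tray_grip between 0 and 0.068 m and y of white1 in the frame of tray_grip between -0.068 and 0 m and z of white1 in the frame of tray_grip between -0.07 and -0.035 m and x of green0 in the frame of tray_grip between -0.068 and 0 m and y of green0 in the frame of tray_grip between 0 and 0.068 m and z of green0 in the frame of tray_grip between -0.07 and -0.035 m and x of green1 in the frame of tray_grip between -0.068 and 0 m and y of green1 in the frame of tray_grip between 0 and 0.068 m and z of green1 in the frame of tray_grip between -0.07 and -0.035 m and x of green2 in the frame of tray_grip between -0.068 and 0 m and y of green2 in the frame of tray_grip between 0 and 0.068 m and z of green2 in the frame of tray_grip between -0.07 and -0.035 m), for 0.2 s.
2. the tray stands flat on the bench again, the lid still open (height (world z) of tray_grip below 0.07 m and angle between tray_grip's own z axis and vertical below 0.06 rad and value of joint lid above 0.5 rad), for 0.2 s.
3. the lid is shut (value of joint lid below 0.025 rad), for 0.2 s.
At the end, for the whole second after the job is handed in: All three red stir bars lie in the chamber of the UV box, its lid is fully shut (within 0.025 rad), the tray stands flat on the bench (within 0.06 rad), and every white and green stir bar is still in its own compartment of the tray (all of step 1 and value of joint lid below 0.025 rad and height (world z) of tray_grip between 0.06 and 0.07 m and angle between tray_grip's own z axis and vertical below 0.06 rad); the robot touches nothing.
It fails at once if the lid is slammed: it closes faster than 1.5 rad/s within the last 0.4 rad (value of joint lid below 0.4 rad and velocity of joint lid below -1.5 rad/s).
It fails at once if the lid is pushed with more than 40 N (contact force between the fingers and uv_box above 40 N).
It fails at once if the gripper touches a red stir bar (contact force between the fingers and red0 above 0.3 N or contact force between the fingers and red1 above 0.3 N or contact force between the fingers and red2 above 0.3 N).
It fails at once if a bottle or the beaker is shifted more than 20 mm or tipped (distance of any of reagent_mid, beaker_mid, wash_bottle_mid from where it was at the start of the episode above 0.02 m or angle between any of reagent_mid, beaker_mid, wash_bottle_mid's own z axis and vertical above 0.25 rad).
It also fails if it takes over 72 s, if anything falls off the work surface, if the arm or the gripper's body presses on something with over 40 N, if the wrist force passes 120 N, or if a joint passes its speed limit or range.

## Working session

There is one attempt and no reset: what is moved stays moved. The work goes in short steps, Python scripts to look and compute and a shell command to move; the robot and the scene stay as the last step left them, time stands still between calls to the robot, and variables do not carry over. Pictures are saved under pics/ and viewed, about 8 in all and at most 12, crops included, and the job is handed in when it is done.

```bash
mkdir -p pics; cat > h.py <<'E'
import numpy as np, cv2
from plant import r
from scipy.spatial.transform import Rotation as R
def cap(n,f=None):
    info=r.camera_info(n); im,d=r.capture(n)
    if f: cv2.imwrite('pics/'+f,im)
    return im,d,info
def cloud(d,info):
    f=240/np.tan(np.radians(info['fovy'])/2); v,u=np.mgrid[:480,:640]
    P=np.stack([(u-info['cx'])/f*d,(v-info['cy'])/f*d,d],-1)
    T=np.linalg.inv(np.array(info['camera_from_world']))
    W=P@T[:3,:3].T+T[:3,3]; W[d<=0]=np.nan
    return W
def proj(p,info):
    f=240/np.tan(np.radians(info['fovy'])/2);T=np.array(info['camera_from_world'])
    c=T[:3,:3]@np.array(p)+T[:3,3]; return np.array([c[0]/c[2]*f+info['cx'],c[1]/c[2]*f+info['cy']])
E
python3 - <<'E'
from h import *
a=cap('scene','s1.png');b=cap('top','t1.png')
print(r.get_state())
for n,(im,d,i) in (('scene',a),('top',b)):
    W=cloud(d,i); print(n,i)
    for q in ['uv_box','lid','tray_grip','reagent_mid','beaker_mid','wash_bottle_mid','red0','white0','green0']:
        for o in r.masks_of(q,n):
            m=o['pixels']; p=W[m]; 
            print(q,round(o['score'],2),np.round(o['rect']),np.round(np.nanmedian(p,0),3),np.round(np.nanpercentile(p,2,axis=0),3),np.round(np.nanpercentile(p,98,axis=0),3))
E
```

```text
{'time_s': 0.1, 'joints': array([ 8.64058055e+01,  2.05872632e+01,  6.38262188e-01, -1.63452309e-02,
       -7.01344025e+01, -1.65059078e+01]), 'qd': array([ 0.06082408, -0.10544524,  0.16698315,  0.03533226, -0.02771818,
       -0.10653811]), 'joint_torque': array([-2.35283667e-03, -5.84165418e+01,  2.93753135e+01,  7.01557294e+00,
        1.01927260e-02, -4.51185815e-05]), 'tcp_pos': array([0.23186627, 0.63346666, 0.22571573]), 'eef_rot': array([  96.06808598,   89.91519233, -104.03758189]), 'contact_force': array([ 0.10195758, -0.51249106,  0.46070596]), 'moment': array([-0.01902223, -0.02508062, -0.0080816 ]), 'gripper_width': 0.08772948620149909}
scene {'fovy': 50.48572957396813, 'cx': 318.3890829380022, 'cy': 238.21592768904523, 'camera_from_world': array([[ 0.44390259,  0.89599493,  0.01198247, -0.29501743],
       [ 0.72266485, -0.35005919, -0.59599838, -0.31788778],
       [-0.52981695,  0.27322454, -0.80289622,  1.37807923],
       [ 0.        ,  0.        ,  0.        ,  1.        ]])}
uv_box 0.84 [115. 209. 272. 348.] [ 0.598 -0.199  0.112] [ 0.398 -0.31   0.013] [ 0.649 
[... 2732 characters left out ...]
0.485 0.217 0.002] [0.507 0.23  0.016]
red0 0.63 [261. 252. 267. 265.] [0.503 0.188 0.013] [0.493 0.183 0.008] [0.514 0.193 0.017]
red0 0.55 [268. 250. 270. 262.] [0.509 0.174 0.013] [0.501 0.17  0.008] [0.518 0.179 0.016]
white0 0.39 [262. 284. 270. 298.] [0.439 0.174 0.013] [0.428 0.17  0.008] [0.449 0.179 0.016]
green0 0.6 [242. 256. 247. 272.] [0.495 0.222 0.013] [0.485 0.218 0.01 ] [0.506 0.229 0.016]
green0 0.42 [236. 259. 242. 268.] [0.493 0.239 0.013] [0.483 0.233 0.008] [0.506 0.243 0.016]
green0 0.38 [228. 260. 233. 274.] [0.489 0.254 0.014] [0.48  0.251 0.01 ] [0.498 0.258 0.016]
green0 0.32 [390. 157. 554. 232.] [ 0.612 -0.186  0.221] [ 0.574 -0.296  0.098] [ 0.65  -0.069  0.282]
```

View pics/s1.png

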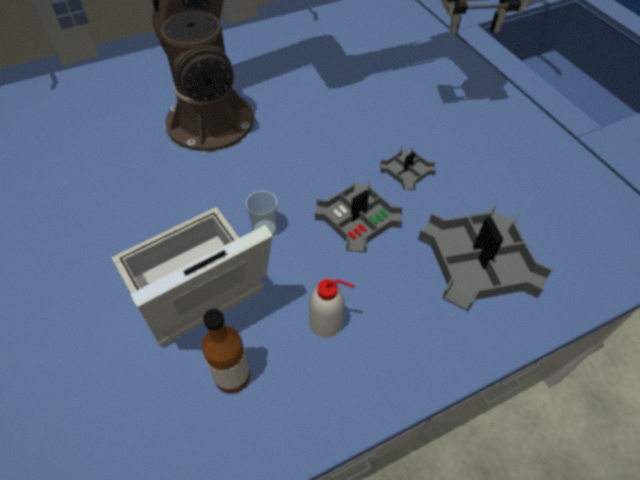

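View pics/t1.png

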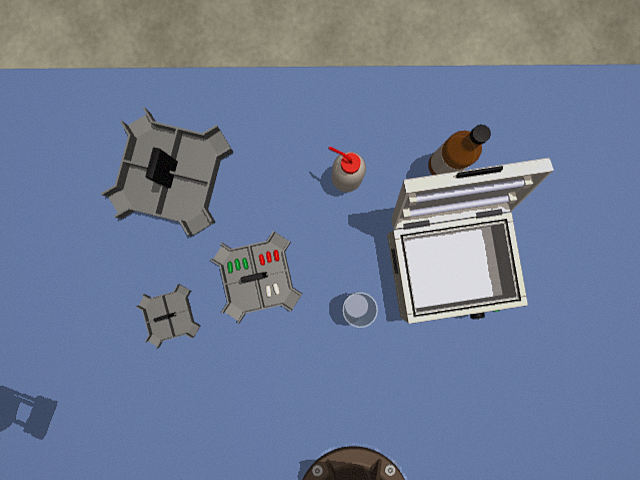

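The middle tray at top px (255,277) holds the bars. The big one at (168,170) and the small one at (167,316) are decoys. The box is at (465,245), the beaker at (360,310), the wash bottle at (348,172) and the reagent bottle at (460,150). I'll confirm with a crop and get poses.

```bash
cat >> h.py <<'E'
def pose():
    s=r.get_state(); return R.from_euler('xyz',s['eef_rot'],degrees=True),np.array(s['tcp_pos']),s
def plan(Rt,pt):
    Rc,pc,s=pose(); rv=(Rc.inv()*Rt).as_rotvec(); d=Rc.inv().apply(np.array(pt)-pc)*100
    print('rotvec tool',np.round(rv,3),'shift tool cm (fixed start axes)',np.round(d,2)); return rv,d
E
python3 - <<'E'
from h import *
im,d,i=cap('top'); W=cloud(d,i)
cv2.imwrite('pics/c1.png',cv2.resize(im[90:360,90:310],None,fx=2.2,fy=2.2))
m=r.masks_of('tray_grip','top')
for o in m:
    p=W[o['pixels']]; h=np.nanmax(p[:,2]); q=p[(p[:,2]>0.045)]
    top=p[(p[:,2]>h-0.012)][:,:2].astype(np.float32); print(o['rect'],'h',h,'plate',cv2.minAreaRect(top),len(top))
    b=p[p[:,2]<0.04][:,:2].astype(np.float32); b=b[~np.isnan(b).any(1)]
    print(' tray',cv2.minAreaRect(b), b.mean(0))
p=W.reshape(-1,3)
s=(p[:,0]>.36)&(p[:,0]<.6)&(p[:,1]<-.05)&(p[:,1]>-.33)&(p[:,2]>.09)&(p[:,2]<.106)
b=p[s][:,:2].astype(np.float32); print('rim',cv2.minAreaRect(b), cv2.boxPoints(cv2.minAreaRect(b)))
s=(p[:,0]>.36)&(p[:,0]<.62)&(p[:,1]<-.05)&(p[:,1]>-.33)&(p[:,2]>.02)&(p[:,2]<.035)
b=p[s][:,:2].astype(np.float32); print('floor',cv2.boxPoints(cv2.minAreaRect(b)))
Rc,pc,s=pose(); print(Rc.as_matrix().round(3),pc)
E
```

```text
[213.8, 234.3, 300.6, 322.8] h 0.08387379172570508 plate ((0.4685859680175781, 0.19841276109218597), (0.011818839237093925, 0.043532632291316986), 12.013717651367188) 140
 tray ((0.4698795676231384, 0.19840329885482788), (0.16897934675216675, 0.1671658456325531), 13.280485153198242) [0.46611336 0.19942214]
[141.4, 283.6, 199.0, 347.3] h 0.05710491126822348 plate ((0.388605535030365, 0.38292551040649414), (0.007907361723482609, 0.030633484944701195), 15.512287139892578) 68
 tray ((0.3873589336872101, 0.38245606422424316), (0.110389843583107, 0.11249467730522156), 16.45807647705078) [0.38753286 0.38408837]
[102.7, 108.9, 232.6, 233.7] h 0.11555050573789805 plate ((0.687995195388794, 0.38148605823516846), (0.01853029802441597, 0.061147551983594894), 75.86106872558594) 307
 tray ((0.6919986009597778, 0.3802154064178467), (0.23356176912784576, 0.24341177940368652), 76.10127258300781) [0.68900776 0.38348392]
[388.0, 157.1, 553.9, 325.1] h 0.2865923552127829 plate ((0.6261728405952454, -0.17964905500411987), (0.018698330968618393, 0.22740672528743744), 8.07972240447998) 368
 tray ((0.533794105052948, -0.2188606560230255), (0.3243824243545532, 0.2842043340206146), 4.649606227874756) [ 0.48608893 -0.20585969]
rim ((0.4959034323692322, -0.1999267041683197), (0.20309974253177643, 0.23184993863105774), 8.023417472839355) [[ 0.37916708 -0.09931062]
 [ 0.4115282  -0.328891  ]
 [ 0.6126398  -0.30054277]
 [ 0.58027864 -0.0709624 ]]
floor [[ 0.3817802  -0.0986386 ]
 [ 0.4109218  -0.31037033]
 [ 0.58550626 -0.2863415 ]
 [ 0.55636466 -0.07460976]]
[[ 0.    -0.344 -0.939]
 [ 0.    -0.939  0.344]
 [-1.    -0.     0.   ]] [0.23197008 0.63389667 0.22659178]
```

View pics/c1.png

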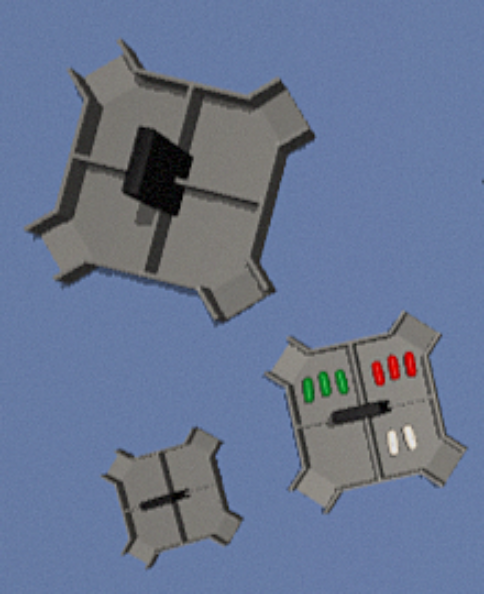

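Confirmed in the crop: the middle-sized tray, plate about 12x44 mm and 80 mm high, holds all the bars. Its centre is (0.469, 0.198) and tray y points at about +12.5°. Moving over it now.

```bash
python3 -m creep '[[0,0,0,0.3,2.05,-2.32,100],[0,0,0,0.3,2.05,-2.32,100],[0,0,0,0.3,2.05,-2.32,100],[0,0,0,0.3,2.05,-2.32,100],[0,0,0,0.3,2.05,-2.32,100],[0,0,0,0.3,2.05,-2.32,100],[0,0,0,0.3,2.05,-2.32,100],[0,0,0,0.3,2.05,-2.32,100]]'
python3 -m creep '[[0,0,0,0,2.05,-2.32,100],[0,0,0,0,2.05,-2.32,100],[0,0,0,0,2.05,-2.32,100],[0,0,0,0,2.05,-2.32,100],[0,0,0,0,2.05,-2.32,100],[0,0,0,0,2.05,-2.32,100],[0,0,0,0,2.05,-2.32,100],[0,0,0,0,2.05,-2.32,100]]'
python3 -m creep '[[0.125,0,0,0,0,0,100],[0.125,0,0,0,0,0,100],[0.125,0,0,0,0,0,100],[0.125,0,0,0,0,0,100],[0.125,0,0,0,0,0,100],[0.125,0,0,0,0,0,100],[0.125,0,0,0,0,0,100],[0.125,0,0,0,0,0,100]]'
python3 -m creep '[[0,0,0,0,0,0,100],[0,0,0,0,0,0,100]]'
python3 - <<'E'
from h import *
im,d,i=cap('wrist','w1.png'); W=cloud(d,i)
p=W.reshape(-1,3); s=(np.hypot(p[:,0]-.4686,p[:,1]-.1984)<.03)&(p[:,2]>.07)&(p[:,2]<.09)
print(cv2.minAreaRect(p[s][:,:2].astype(np.float32)),s.sum())
R0,p0,s0=pose(); print(R0.as_matrix().round(3),p0,s0['joints'].round(1))
a=np.radians(192.5); Rt=R.from_matrix(np.array([[0,0,-1],[np.cos(a),np.sin(a),0],[np.sin(a),-np.cos(a),0]]).T)
plan(Rt,[.4686,.1984,.15])
E
```

```text
time_s: 1.9
tcp_pos: [0.3504, 0.415, 0.2027]
eef_rot: [-96.0, 90.0, 63.9]
contact_force: [1.0, -0.7, 0.8]
gripper_width: 0.0878
time_s: 2.7
tcp_pos: [0.4684, 0.1972, 0.2029]
eef_rot: [-119.6, 90.0, 40.4]
contact_force: [0.0, 0.2, 0.0]
gripper_width: 0.0878
time_s: 3.5
tcp_pos: [0.4679, 0.1983, 0.2027]
eef_rot: [-59.7, 90.0, 42.6]
contact_force: [0.2, -0.4, -0.2]
gripper_width: 0.0873
time_s: 3.7
tcp_pos: [0.4679, 0.1983, 0.2027]
eef_rot: [-64.5, 90.0, 38.3]
contact_force: [0.9, -0.8, 0.1]
gripper_width: 0.0876
((0.4678337275981903, 0.1978895515203476), (0.01170279923826456, 0.04312710836529732), 12.708333969116211) 680
[[ 0.    -0.975 -0.222]
 [ 0.    -0.222  0.975]
 [-1.    -0.     0.   ]] [0.46789011 0.19831236 0.20269436] [ 45.1   5.8 -22.1   0.  -62.1 -32.3]
rotvec tool [0.005 0.    0.   ] shift tool cm (fixed start axes) [ 5.27 -0.07 -0.01]
```

View pics/w1.png

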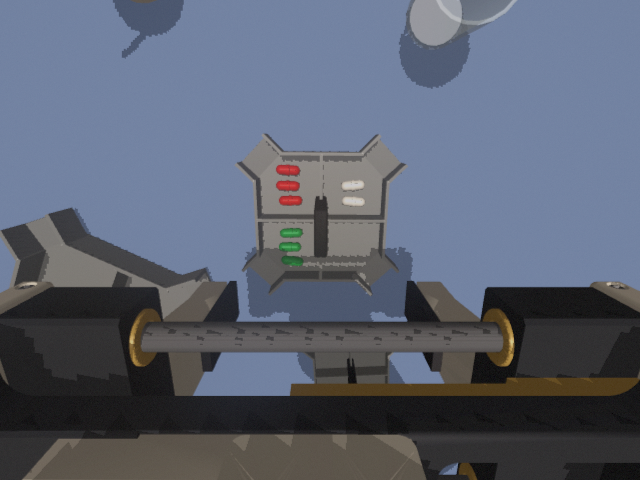

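The wrist view shows the tray centred with the plate at px (320,225): red bars left, whites right, greens lower left. The alignment is good, so I'm descending and gripping.

```bash
python3 -m creep '[[0,0,0,1.96,0,0,100],[0,0,0,1.96,0,0,100],[0,0,0,1.96,0,0,100],[0,0,0,1.96,0,0,100],[0,0,0,1.96,0,0,100],[0,0,0,1.96,0,0,100],[0,0,0,1.96,0,0,100],[0,0,0,1.96,0,0,100]]'
python3 -m creep '[[0,0,0,0,0,0,60],[0,0,0,0,0,0,30],[0,0,0,0,0,0,20],[0,0,0,0,0,0,10],[0,0,0,0,0,0,0],[0,0,0,0,0,0,0],[0,0,0,0,0,0,0],[0,0,0,0,0,0,0]]' 50
python3 -m creep '[[0,0,0,-0.5,0,0,0],[0,0,0,-1,0,0,0],[0,0,0,-1.5,0,0,0],[0,0,0,-2,0,0,0],[0,0,0,-2,0,0,0],[0,0,0,-1.5,0,0,0],[0,0,0,-1,0,0,0],[0,0,0,-0.5,0,0,0]]'
```

```text
time_s: 4.55
tcp_pos: [0.468, 0.1984, 0.0451]
eef_rot: [-72.0, 90.0, 30.8]
contact_force: [-0.1, -0.7, 0.6]
gripper_width: 0.0876
time_s: 5.35
tcp_pos: [0.4679, 0.1983, 0.0459]
eef_rot: [-65.8, 90.0, 36.8]
contact_force: [0.6, -0.9, -0.4]
gripper_width: 0.0294
time_s: 6.15
tcp_pos: [0.4679, 0.1984, 0.1468]
eef_rot: [-50.5, 89.9, 52.1]
contact_force: [0.3, -0.5, -3.5]
gripper_width: 0.0116
```

```bash
python3 - <<'E'
from h import *
im,d,i=cap('top'); W=cloud(d,i); p=W.reshape(-1,3)
s=(p[:,0]>.33)&(p[:,0]<.68)&(p[:,1]<-.05)&(p[:,1]>-.34)&(p[:,2]>.088)&(p[:,2]<.108)
a=np.radians(8.0); c=np.array([.5,-.199]); ex=np.array([np.cos(a),np.sin(a)]); ey=np.array([-np.sin(a),np.cos(a)])
q=p[s][:,:2]-c; x=q@ex; y=q@ey
for lo,hi in((-.08,-.05),(-.02,.02),(.05,.08)):
    k=(y>lo)&(y<hi); print('x hist y in',lo,hi,np.histogram(x[k],np.arange(-.12,.13,.006))[0])
for lo,hi in((-.06,-.03),(0.,.03)):
    k=(x>lo)&(x<hi); print('y hist',np.histogram(y[k],np.arange(-.132,.134,.006))[0])
# lid plane: points above 0.12
s=(p[:,0]>.5)&(p[:,0]<.67)&(p[:,1]<-.09)&(p[:,1]>-.28)&(p[:,2]>.262)
q=p[s][:,:2]-c; print('lid top x',np.percentile(q@ex,[2,50,98]),'y',np.percentile(q@ey,[1,50,99]),'z',p[s][:,2].max())
# tray
s=(np.hypot(p[:,0]-.468,p[:,1]-.198)<.09)&(p[:,2]>.08)&(p[:,2]<.14)
print('tray z hist',np.histogram(p[s][:,2],np.arange(.09,.145,.004)),)
im,d,i=cap('wrist'); W=cloud(d,i); p=W.reshape(-1,3)
s=(np.hypot(p[:,0]-.468,p[:,1]-.198)<.09)&(p[:,2]>.08)&(p[:,2]<.14)
print('tray z wrist',np.histogram(p[s][:,2],np.arange(.09,.145,.004))[0])
print(pose()[2]['joints'].round(1))
E
```

```text
x hist y in -0.08 -0.05 [ 0  0 24 51 49 41  0  0  0  0  0  0  0  0  0  0  0  0  0  0  0  0  0  0
  0  0  0  0  0 33 49 48 54 48 47 37  0  0  0  0  0]
x hist y in -0.02 0.02 [ 0  0 36 67 68 58  0  0  0  0  0  0  0  0  0  0  0  0  0  0  0  0  0  0
  0  0  0  0  0 48 67 65 53 64 63 49  0  0  0  0  0]
x hist y in 0.05 0.08 [ 0  0 26 51 50 40  0  0  0  0  0  0  0  0  0  0  0  0  0  0  0  0  0  0
  0  0  0  0  0 37 47 50 51 48 48 35  0  0  0  0  0]
y hist [ 0  0  4 50 47 77 10  0  0  0  0  0  0  0  0  0  0  0  0  0  0  0  0  0
  0  0  0  0  0  0  0  0  0  0  0  0  0  0 47 52 50 19  0  0]
y hist [ 0  0  3 46 47 72 15  0  0  0  0  0  0  0  0  0  0  0  0  0  0  0  0  0
  0  0  0  0  0  0  0  0  0  0  0  0  0  0 46 51 51 23  0  0]
lid top x [0.11817625 0.12875819 0.1399742 ] y [-0.09826812 -0.00218459  0.09014876] z 0.2873313382705619
tray z hist (array([198, 149,  70,  26,  40, 211,  18,   2,   1,   1,   3,   1,   1]), array([0.09 , 0.094, 0.098, 0.102, 0.106, 0.11 , 0.114, 0.118, 0.122,
       0.126, 0.13 , 0.134, 0.138, 0.142]))
tray z wrist [1907 2509 1906 1037  994 4028   96   40   38   46   50   50   22]
[ 45.1   8.9 -26.6  -0.  -54.5 -32.5]
```

Box centre is about (0.485, -0.201), yaw 8°, lid about 1.8. The tray hangs about 16 mm low in the grip because the fingers were still closing when I lifted. I'll set it down and regrip deeper.

```bash
python3 -m creep '[[0,0,0,0.8,0,0,0],[0,0,0,1.6,0,0,0],[0,0,0,1.8,0,0,0],[0,0,0,1.6,0,0,0],[0,0,0,1.2,0,0,0],[0,0,0,0.7,0,0,0],[0,0,0,0.4,0,0,0],[0,0,0,0.1,0,0,0]]'
python3 -m creep '[[0,0,0,0,0,0,30],[0,0,0,0,0,0,40],[0,0,0,0,0,0,40],[0,0,0,0.4,0,0,40],[0,0,0,0.5,0,0,40],[0,0,0,0.5,0,0,40],[0,0,0,0.4,0,0,40],[0,0,0,0,0,0,40]]'
python3 -m creep '[[0,0,0,0,0,0,20],[0,0,0,0,0,0,0],[0,0,0,0,0,0,0],[0,0,0,0,0,0,0],[0,0,0,0,0,0,0],[0,0,0,0,0,0,0],[0,0,0,0,0,0,0],[0,0,0,0,0,0,0]]' 55
python3 -m creep '[[0,0,0,0,0,0,0],[0,0,0,0,0,0,0],[0,0,0,0,0,0,0],[0,0,0,0,0,0,0]]'
```

```text
time_s: 7.05
tcp_pos: [0.4678, 0.1982, 0.0634]
eef_rot: [125.1, 90.0, -132.3]
contact_force: [0.2, 0.4, -3.1]
gripper_width: 0.0115
time_s: 7.85
tcp_pos: [0.4674, 0.1979, 0.0449]
eef_rot: [119.7, 89.9, -137.7]
contact_force: [0.4, -0.1, 0.2]
gripper_width: 0.0351
time_s: 8.65
tcp_pos: [0.4679, 0.1984, 0.0459]
eef_rot: [-60.0, 90.0, 42.6]
contact_force: [-0.0, 0.7, 3.1]
gripper_width: 0.0118
time_s: 9.05
tcp_pos: [0.4679, 0.1983, 0.0459]
eef_rot: [-62.3, 90.0, 40.3]
contact_force: [-2.6, 1.0, 6.1]
gripper_width: 0.0116
```

```bash
cat >> h.py <<'E'
def rows(Rt,pt,n):
    Rc,pc,s=pose(); rv=(Rc.inv()*Rt).as_rotvec()/n; S=sum((Rc*R.from_rotvec(k*rv)).as_matrix() for k in range(n))
    d=np.linalg.solve(S,np.array(pt)-pc)*100; print('n',n,'row',np.round(rv,4),np.round(d,3)); return rv,d
C=np.array([.485,-.201]); A=np.radians(8); ex=np.array([np.cos(A),np.sin(A)]); ey=np.array([-np.sin(A),np.cos(A)])
def pour(lx,ly,lz,phi,hd=-82):
    lip=np.r_[C+lx*ex+ly*ey,lz]; a=np.radians(hd); h=np.array([np.cos(a),np.sin(a),0]); z=np.array([0,0,1.]); s=np.cross(z,h)
    f=np.radians(phi); h2=h*np.cos(f)-z*np.sin(f); z2=z*np.cos(f)+h*np.sin(f)
    tx=(h2-s)/2**.5; ty=(h2+s)/2**.5   # tray axes
    return R.from_matrix(np.array([-z2,-ty,-tx]).T), lip-.095*h2+.038*z2
E
python3 -m creep '[[0,0,0,-0.5,0,0,0],[0,0,0,-1.5,0,0,0],[0,0,0,-2.5,0,0,0],[0,0,0,-3,0,0,0],[0,0,0,-3,0,0,0],[0,0,0,-2.5,0,0,0],[0,0,0,-1.5,0,0,0],[0,0,0,-0.5,0,0,0]]'
python3 - <<'E'
from h import *
Rt,pt=pour(-.025,.045,.155,0); print(pt, pose()[1]); rows(Rt,pt,16); 
im,d,i=cap('wrist'); W=cloud(d,i); p=W.reshape(-1,3)
s=(np.hypot(p[:,0]-.468,p[:,1]-.198)<.08)&(p[:,2]>.1)&(p[:,2]<.19)
print('tray z wrist',np.histogram(p[s][:,2],np.arange(.13,.19,.004))[0])
for f in (15,30,42):
    Rt2,p2=pour(-.025,.045,.12,f); print(f,p2)
E
```

```text
time_s: 9.85
tcp_pos: [0.4681, 0.1985, 0.1971]
eef_rot: [-55.3, 89.9, 47.3]
contact_force: [0.1, 0.2, -4.2]
gripper_width: 0.0116
[ 0.44075906 -0.0658418   0.193     ] [0.46808072 0.19849845 0.19711743]
n 16 row [0.0541 0.0001 0.0001] [ 0.025 -0.142 -1.708]
tray z wrist [    0     0     0     0     0   130 16324  1028  3484  1204   941  1220
  3563    48]
15 [ 0.44257836 -0.07878675  0.18129299]
30 [ 0.44517469 -0.09726061  0.20040897]
42 [ 0.44769381 -0.11518508  0.21180691]
```

```bash
python3 -m creep '[[0.054,0,0,0.02,-0.14,-1.71,0],[0.054,0,0,0.02,-0.14,-1.71,0],[0.054,0,0,0.02,-0.14,-1.71,0],[0.054,0,0,0.02,-0.14,-1.71,0],[0.054,0,0,0.02,-0.14,-1.71,0],[0.054,0,0,0.02,-0.14,-1.71,0],[0.054,0,0,0.02,-0.14,-1.71,0],[0.054,0,0,0.02,-0.14,-1.71,0]]'
python3 -m creep '[[0.054,0,0,0.02,-0.14,-1.71,0],[0.054,0,0,0.02,-0.14,-1.71,0],[0.054,0,0,0.02,-0.14,-1.71,0],[0.054,0,0,0.02,-0.14,-1.71,0],[0.054,0,0,0.02,-0.14,-1.71,0],[0.054,0,0,0.02,-0.14,-1.71,0],[0.054,0,0,0.02,-0.14,-1.71,0],[0.054,0,0,0.02,-0.14,-1.71,0]]'
python3 -m creep '[[0,0,0,0,0,0,0],[0,0,0,0,0,0,0]]'
python3 - <<'E'
from h import *
print(pose()[2]['joints'].round(1))
Rt,pt=pour(-.025,.045,.145,14); rows(Rt,pt,6)
Rt2,p2=pour(-.025,.045,.13,24)
Rc,pc,s=pose(); rv=(Rt.inv()*Rt2).as_rotvec()/8
im,d,i=cap('top','t2.png')
E
```

```text
time_s: 10.7
tcp_pos: [0.4822, 0.0619, 0.1924]
eef_rot: [122.3, 89.8, -160.0]
contact_force: [0.6, -0.1, -3.7]
gripper_width: 0.0119
time_s: 11.5
tcp_pos: [0.4397, -0.0676, 0.1925]
eef_rot: [83.1, 90.0, 135.9]
contact_force: [0.3, 0.1, -3.8]
gripper_width: 0.0114
time_s: 11.7
tcp_pos: [0.4402, -0.067, 0.1928]
eef_rot: [-38.7, 90.0, 14.3]
contact_force: [0.4, 0.7, -3.6]
gripper_width: 0.0118
[ 16.9  -0.1 -29.8   0.  -60.3 -53.8]
n 6 row [ 0.0001 -0.0287  0.0289] [-0.219 -0.122 -0.106]
```

View pics/t2.png

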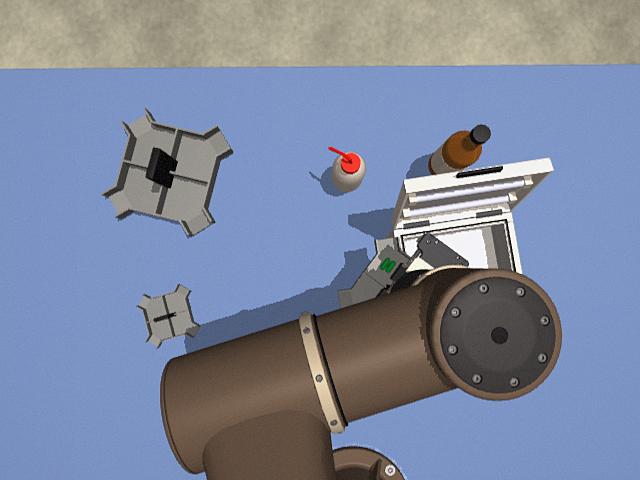

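The tray is level over the near edge of the box, with green still visible at (388,266). Now tilting with the lip held over the chamber.

```bash
python3 -m creep '[[0,-0.029,0.029,-0.22,-0.12,-0.11,0],[0,-0.029,0.029,-0.22,-0.12,-0.11,0],[0,-0.029,0.029,-0.22,-0.12,-0.11,0],[0,-0.029,0.029,-0.22,-0.12,-0.11,0],[0,-0.029,0.029,-0.22,-0.12,-0.11,0],[0,-0.029,0.029,-0.22,-0.12,-0.11,0],[0,0,0,0,0,0,0]]'
python3 - <<'E'
from h import *
Rt,pt=pour(-.025,.045,.122,28); rows(Rt,pt,8); print(pt)
E
```

```text
time_s: 12.45
tcp_pos: [0.4432, -0.0778, 0.2046]
eef_rot: [45.0, 75.9, 98.0]
contact_force: [-0.2, -0.1, -3.1]
gripper_width: 0.0117
n 8 row [ 0.0001 -0.0214  0.0214] [-0.02  -0.146 -0.16 ]
[ 0.4447895  -0.09451986  0.20015181]
```

```bash
python3 -m creep '[[0,-0.0214,0.0214,-0.02,-0.146,-0.16,0],[0,-0.0214,0.0214,-0.02,-0.146,-0.16,0],[0,-0.0214,0.0214,-0.02,-0.146,-0.16,0],[0,-0.0214,0.0214,-0.02,-0.146,-0.16,0],[0,-0.0214,0.0214,-0.02,-0.146,-0.16,0],[0,-0.0214,0.0214,-0.02,-0.146,-0.16,0],[0,-0.0214,0.0214,-0.02,-0.146,-0.16,0],[0,-0.0214,0.0214,-0.02,-0.146,-0.16,0]]'
python3 - <<'E'
from h import *
print(pose()[2]['joints'].round(1))
Rt,pt=pour(-.025,.045,.115,42); rows(Rt,pt,6); print(pt)
E
```

```text
time_s: 13.25
tcp_pos: [0.4442, -0.0939, 0.2]
eef_rot: [45.0, 62.0, 98.2]
contact_force: [0.2, -0.9, -3.6]
gripper_width: 0.0119
[-11.4  11.2 -11.  -26.7 -79.2 -17.7]
n 6 row [ 0.0003 -0.0291  0.0286] [-0.295 -0.174 -0.162]
[ 0.44769381 -0.11518508  0.20680691]
```

```bash
python3 -m creep '[[0,-0.029,0.029,-0.295,-0.174,-0.162,0],[0,-0.029,0.029,-0.295,-0.174,-0.162,0],[0,-0.029,0.029,-0.295,-0.174,-0.162,0],[0,-0.029,0.029,-0.295,-0.174,-0.162,0],[0,-0.029,0.029,-0.295,-0.174,-0.162,0],[0,-0.029,0.029,-0.295,-0.174,-0.162,0],[0,0,0,0,0,0,0],[0,0,0,0,0,0,0]]'
python3 -m creep '[[0,0,0,0,0,0,0],[0,0,0,0,0,0,0],[0,0,0,0,0,0,0],[0,0,0,0,0,0,0]]'
python3 - <<'E'
from h import *
a=cap('scene'); b=cap('wrist')
big=np.vstack([cv2.resize(a[0][170:370,90:390],None,fx=2,fy=2)[:300],cv2.resize(b[0],(600,450))[:300]]) 
cv2.imwrite('pics/p1.png',big)
for n,x in(('scene',a),('wrist',b)):
    W=cloud(x[1],x[2])
    for q in('red0','white0','green0'):
        for o in r.masks_of(q,n): print(n,q,round(o['score'],2),np.round(o['rect']),np.nanmedian(W[o['pixels']],0).round(3))
E
```

```text
time_s: 14.05
tcp_pos: [0.4477, -0.1156, 0.2064]
eef_rot: [45.1, 48.0, 98.1]
contact_force: [0.2, -0.6, -2.5]
gripper_width: 0.0117
time_s: 14.45
tcp_pos: [0.4475, -0.115, 0.2072]
eef_rot: [45.0, 48.0, 98.1]
contact_force: [-0.1, -0.1, -2.8]
gripper_width: 0.0113
scene red0 0.17 [191. 152. 263. 244.] [ 0.454 -0.083  0.192]
scene green0 0.54 [231. 224. 236. 231.] [ 0.502 -0.097  0.169]
wrist red0 0.97 [ 65.  34. 115.  58.] [ 0.462 -0.214  0.039]
wrist red0 0.82 [30. 50. 79. 75.] [ 0.485 -0.219  0.039]
wrist red0 0.7 [ 2. 13. 64. 45.] [ 0.476 -0.234  0.039]
wrist red0 0.52 [  0.   0. 331. 394.] [ 0.507 -0.165  0.033]
wrist white0 0.96 [326. 177. 367. 198.] [ 0.401 -0.12   0.165]
wrist white0 0.75 [348. 168. 392. 187.] [ 0.385 -0.119  0.168]
wrist white0 0.39 [ 64.  33. 115.  57.] [ 0.462 -0.214  0.039]
wrist green0 0.67 [162. 128. 483. 383.] [ 0.429 -0.114  0.169]
```

View pics/p1.png

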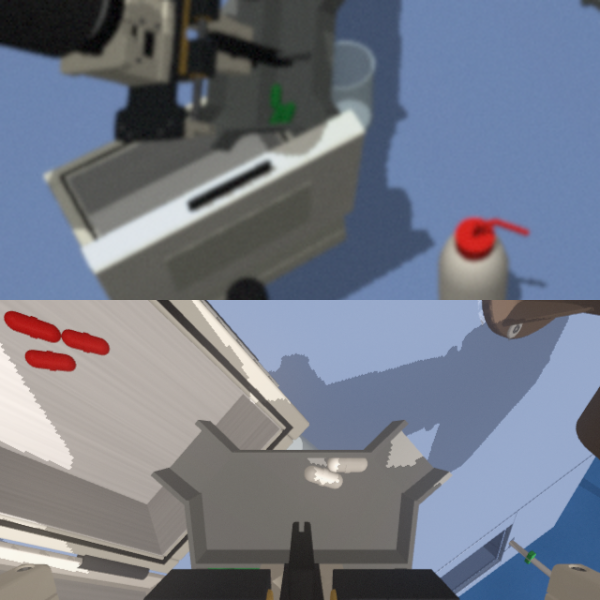

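All three reds lie on the chamber floor at about (0.46–0.485, -0.22, 0.039), and the whites and greens are still in the tray. Levelling and returning.

```bash
python3 - <<'E'
from h import *
rows(*pour(-.025,.045,.160,0),16)
E
```

```text
n 16 row [ 0.0001  0.0324 -0.0325] [0.174 0.192 0.195]
```

```bash
python3 -m creep '[[0,0.0324,-0.0324,0.174,0.192,0.195,0],[0,0.0324,-0.0324,0.174,0.192,0.195,0],[0,0.0324,-0.0324,0.174,0.192,0.195,0],[0,0.0324,-0.0324,0.174,0.192,0.195,0],[0,0.0324,-0.0324,0.174,0.192,0.195,0],[0,0.0324,-0.0324,0.174,0.192,0.195,0],[0,0.0324,-0.0324,0.174,0.192,0.195,0],[0,0.0324,-0.0324,0.174,0.192,0.195,0]]'
python3 -m creep '[[0,0.0324,-0.0324,0.174,0.192,0.195,0],[0,0.0324,-0.0324,0.174,0.192,0.195,0],[0,0.0324,-0.0324,0.174,0.192,0.195,0],[0,0.0324,-0.0324,0.174,0.192,0.195,0],[0,0.0324,-0.0324,0.174,0.192,0.195,0],[0,0.0324,-0.0324,0.174,0.192,0.195,0],[0,0.0324,-0.0324,0.174,0.192,0.195,0],[0,0.0324,-0.0324,0.174,0.192,0.195,0]]'
python3 -m creep '[[0,0,0,0,0,0,0],[0,0,0,0,0,0,0]]'
python3 - <<'E'
from h import *
a=np.radians(192.5); Rt=R.from_matrix(np.array([[0,0,-1],[np.cos(a),np.sin(a),0],[np.sin(a),-np.cos(a),0]]).T)
rows(Rt,[.468,.198,.198],16)
E
```

```text
time_s: 15.65
tcp_pos: [0.4439, -0.0895, 0.2073]
eef_rot: [45.0, 69.0, 98.1]
contact_force: [-0.3, 0.3, -2.7]
gripper_width: 0.012
time_s: 16.45
tcp_pos: [0.4403, -0.0656, 0.1981]
eef_rot: [145.0, 90.0, -161.9]
contact_force: [-0.0, 0.8, -3.8]
gripper_width: 0.0118
time_s: 16.65
tcp_pos: [0.4403, -0.0653, 0.198]
eef_rot: [59.4, 89.9, 112.5]
contact_force: [0.2, -0.5, -2.7]
gripper_width: 0.012
n 16 row [-0.0538  0.0001 -0.0001] [0.002 0.229 1.691]
```

```bash
python3 -m creep '[[-0.054,0,0,0,0.23,1.69,0],[-0.054,0,0,0,0.23,1.69,0],[-0.054,0,0,0,0.23,1.69,0],[-0.054,0,0,0,0.23,1.69,0],[-0.054,0,0,0,0.23,1.69,0],[-0.054,0,0,0,0.23,1.69,0],[-0.054,0,0,0,0.23,1.69,0],[-0.054,0,0,0,0.23,1.69,0]]'
python3 -m creep '[[-0.054,0,0,0,0.23,1.69,0],[-0.054,0,0,0,0.23,1.69,0],[-0.054,0,0,0,0.23,1.69,0],[-0.054,0,0,0,0.23,1.69,0],[-0.054,0,0,0,0.23,1.69,0],[-0.054,0,0,0,0.23,1.69,0],[-0.054,0,0,0,0.23,1.69,0],[-0.054,0,0,0,0.23,1.69,0]]'
python3 -m creep '[[0,0,0,1,0,0,0],[0,0,0,2.5,0,0,0],[0,0,0,3,0,0,0],[0,0,0,3,0,0,0],[0,0,0,2.5,0,0,0],[0,0,0,1.5,0,0,0],[0,0,0,1,0,0,0],[0,0,0,0.4,0,0,0]]'
python3 -m creep '[[0,0,0,0.2,0,0,0],[0,0,0,0.1,0,0,0],[0,0,0,0,0,0,0]]'
```

```text
time_s: 17.45
tcp_pos: [0.4836, 0.0644, 0.198]
eef_rot: [38.9, 89.9, 117.1]
contact_force: [-0.3, 0.2, -3.5]
gripper_width: 0.0117
time_s: 18.25
tcp_pos: [0.4679, 0.199, 0.1982]
eef_rot: [14.1, 89.9, 116.9]
contact_force: [1.0, 0.0, -3.3]
gripper_width: 0.0118
time_s: 19.05
tcp_pos: [0.4678, 0.1973, 0.0482]
eef_rot: [81.3, 89.9, -176.0]
contact_force: [-0.0, -1.9, -4.0]
gripper_width: 0.0117
time_s: 19.35
tcp_pos: [0.4685, 0.1978, 0.047]
eef_rot: [-33.7, 89.9, 69.0]
contact_force: [0.6, 0.2, -3.1]
gripper_width: 0.0115
```

```bash
python3 -m creep '[[0,0,0,0.07,0,0,0],[0,0,0,0.07,0,0,0],[0,0,0,0,0,0,0]]'
python3 -m creep '[[0,0,0,0,0,0,15],[0,0,0,0,0,0,20],[0,0,0,0,0,0,30],[0,0,0,0,0,0,40],[0,0,0,0,0,0,40],[0,0,0,0,0,0,40],[0,0,0,-1,0,0,40],[0,0,0,-2,0,0,40]]'
python3 -m creep '[[0,0,0,-4,0,0,40],[0,0,0,-4,0,0,40],[0,0,0,-4,0,0,40],[0,0,0,-4,0,0,40],[0,0,0,-4,0,0,40],[0,0,0,-4,0,0,40],[0,0,0,-2,0,0,40],[0,0,0,0,0,0,0]]'
python3 - <<'E'
from h import *
im,d,i=cap('wrist'); W=cloud(d,i); cv2.imwrite('pics/w2.png',im)
p=W.reshape(-1,3); s=(np.hypot(p[:,0]-.4686,p[:,1]-.1984)<.03)&(p[:,2]>.07)&(p[:,2]<.09)
print(cv2.minAreaRect(p[s][:,:2].astype(np.float32)),np.median(p[s][:,2]))
for q in('red0','white0','green0'):
    for o in r.masks_of(q,'wrist'): print(q,round(o['score'],2),np.round(o['rect']),np.nanmedian(W[o['pixels']],0).round(3))
print(pose()[2]['joints'].round(1), pose()[1])
E
```

```text
time_s: 19.65
tcp_pos: [0.4686, 0.1978, 0.0459]
eef_rot: [-38.8, 89.9, 63.9]
contact_force: [-2.3, -0.8, 4.8]
gripper_width: 0.012
time_s: 20.45
tcp_pos: [0.4674, 0.1967, 0.0746]
eef_rot: [98.8, 89.8, -158.7]
contact_force: [-0.6, 0.3, 0.0]
gripper_width: 0.0349
time_s: 21.25
tcp_pos: [0.4692, 0.1975, 0.3394]
eef_rot: [-59.3, 89.6, 43.3]
contact_force: [0.2, 0.4, -0.0]
gripper_width: 0.0309
((0.4670936167240143, 0.19776935875415802), (0.011535406112670898, 0.04324957728385925), 12.489023208618164) 0.08022506635008944
white0 0.67 [327. 163. 338. 169.] [0.464 0.152 0.014]
white0 0.65 [336. 155. 353. 166.] [0.45  0.143 0.014]
green0 0.56 [278. 203. 296. 216.] [0.515 0.23  0.013]
green0 0.45 [292. 205. 311. 214.] [0.494 0.225 0.014]
[ 45.    1.4  -9.5  -0.1 -79.1 -32.4] [0.46765445 0.19677095 0.33420673]
```

View pics/w2.png

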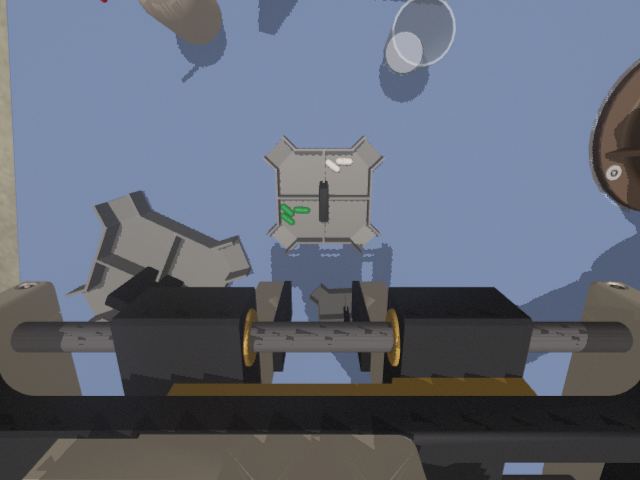

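The tray stands flat with two whites at (340,164) and three greens at (290,212), each in its own compartment. For the lid, I'll turn the shut fingers so they lie along the box's y, then go behind the lid, above the bottle.

```bash
python3 -m creep '[[0.137,0,0,-0.3,0,0,0],[0.137,0,0,-0.3,0,0,0],[0.137,0,0,-0.3,0,0,0],[0.137,0,0,-0.3,0,0,0],[0.137,0,0,-0.3,0,0,0],[0.137,0,0,-0.3,0,0,0],[0.137,0,0,0,0,0,0],[0.137,0,0,0,0,0,0]]'
python3 -m creep '[[0.137,0,0,0,0,0,0],[0.137,0,0,0,0,0,0],[0.137,0,0,0,0,0,0],[0.137,0,0,0,0,0,0],[0,0,0,0,0,0,0],[0,0,0,0,0,0,0]]'
cat >> h.py <<'E'
a_=np.radians(98.); RL=R.from_matrix(np.array([[0,0,-1],[np.cos(a_),np.sin(a_),0],[np.sin(a_),-np.cos(a_),0]]).T)
def loc(x,y,z): return np.r_[C+x*ex+y*ey,z]
def inloc(p): q=np.array(p[:2])-C; return np.round([q@ex,q@ey,p[2]],4)
E
python3 - <<'E'
from h import *
print(pose()[2]['joints'].round(1),pose()[1]); rows(RL,loc(.195,0,.35),16)
im,d,i=cap('top'); W=cloud(d,i); p=W.reshape(-1,3); p=p[np.isfinite(p[:,2])]
q=np.c_[(p[:,:2]-C)@ex,(p[:,:2]-C)@ey,p[:,2]]
for z in(.11,.14,.17,.2,.23,.245,.255,.265,.275,.285):
    k=(abs(q[:,2]-z)<.006)&(q[:,0]>.08)&(q[:,0]<.2)&(abs(q[:,1])<.1); 
    if k.sum(): print(z,np.percentile(q[k,0],[2,25,50,75,98]).round(3),k.sum())
k=(q[:,2]>.2)&(q[:,0]>.165)&(q[:,0]<.3)&(abs(q[:,1])<.12);print('bottle',q[k].min(0),q[k].max(0))
E
```

```text
time_s: 22.25
tcp_pos: [0.4679, 0.1969, 0.3519]
eef_rot: [150.0, 89.9, -170.5]
contact_force: [0.1, -0.2, -0.1]
gripper_width: 0.0006
time_s: 22.85
tcp_pos: [0.468, 0.1969, 0.3522]
eef_rot: [167.3, 89.9, 176.0]
contact_force: [-0.2, 0.1, -0.8]
gripper_width: 0.0005
[ 4.500e+01  1.200e+00 -7.500e+00 -1.000e-01 -8.140e+01 -1.263e+02] [0.46800421 0.19693476 0.35221907]
n 16 row [ 0.0007 -0.0001 -0.    ] [ 0.013 -2.483  0.963]
0.11 [0.09  0.093 0.095 0.1   0.197] 277
0.14 [0.104 0.119 0.12  0.187 0.198] 111
0.17 [0.123 0.125 0.126 0.127 0.199] 299
0.23 [0.123 0.127 0.129 0.131 0.139] 474
0.265 [0.133 0.146 0.151 0.154 0.156] 546
0.275 [0.133 0.137 0.142 0.146 0.155] 1512
0.285 [0.145 0.147 0.148 0.15  0.152] 205
bottle [ 0.20101348 -0.04247471  0.2003641 ] [ 0.23016184 -0.01291319  0.24267469]
```

```bash
python3 -m creep '[[0,0,0,0.01,-2.48,0.96,0],[0,0,0,0.01,-2.48,0.96,0],[0,0,0,0.01,-2.48,0.96,0],[0,0,0,0.01,-2.48,0.96,0],[0,0,0,0.01,-2.48,0.96,0],[0,0,0,0.01,-2.48,0.96,0],[0,0,0,0.01,-2.48,0.96,0],[0,0,0,0.01,-2.48,0.96,0]]'
python3 -m creep '[[0,0,0,0.01,-2.48,0.96,0],[0,0,0,0.01,-2.48,0.96,0],[0,0,0,0.01,-2.48,0.96,0],[0,0,0,0.01,-2.48,0.96,0],[0,0,0,0.01,-2.48,0.96,0],[0,0,0,0.01,-2.48,0.96,0],[0,0,0,0.01,-2.48,0.96,0],[0,0,0,0.01,-2.48,0.96,0]]'
python3 -m creep '[[0,0,0,1,0,0,0],[0,0,0,2,0,0,0],[0,0,0,2,0,0,0],[0,0,0,2,0,0,0],[0,0,0,1,0,0,0],[0,0,0,0.7,0,0,0],[0,0,0,0,0,0,0]]'
python3 - <<'E'
from h import *
s=pose(); print(s[2]['joints'].round(1),inloc(s[1]),s[2]['contact_force'].round(1)); print((s[0].inv()*RL).as_rotvec().round(3))
E
```

```text
time_s: 23.7
tcp_pos: [0.5736, 0.011, 0.3517]
eef_rot: [113.1, 89.9, 121.7]
contact_force: [0.0, -0.3, -0.4]
gripper_width: 0.0003
time_s: 24.5
tcp_pos: [0.6786, -0.174, 0.3504]
eef_rot: [120.3, 89.9, 128.9]
contact_force: [1.1, -0.3, 0.3]
gripper_width: 0.0003
time_s: 25.2
tcp_pos: [0.6779, -0.1726, 0.2632]
eef_rot: [130.9, 89.9, 139.3]
contact_force: [-0.6, 0.4, 0.7]
gripper_width: 0.0003
[  1.6  21.9   7.5  -0.1 -75.7 -83.1] [0.195  0.0013 0.2632] [-0.6  0.4  0.7]
[ 0.008 -0.001 -0.001]
```

```bash
python3 -m creep '[[0.004,0,0,0,0,-0.45,0],[0.004,0,0,0,0,-0.45,0],[0,0,0,0,0,-0.45,0],[0,0,0,0,0,-0.45,0],[0,0,0,0,0,-0.45,0],[0,0,0,0,0,-0.45,0],[0,0,0,0,0,-0.45,0],[0,0,0,0,0,-0.45,0]]'
python3 -m creep '[[0,0,0,0,0,-0.45,0],[0,0,0,0,0,-0.45,0],[0,0,0,0,0,-0.45,0],[0,0,0,0,0,-0.45,0],[0,0,0,0,0,-0.45,0],[0,0,0,0,0,-0.45,0],[0,0,0,0,0,-0.45,0],[0,0,0,0,0,-0.45,0]]'
python3 - <<'E'
from h import *
s=pose(); print(inloc(s[1]),s[2]['contact_force'].round(1))
a=cap('scene'); cv2.imwrite('pics/l1.png',cv2.resize(a[0][170:370,90:390],None,fx=2,fy=2))
E
```

```text
time_s: 26.0
tcp_pos: [0.6452, -0.1777, 0.266]
eef_rot: [-2.6, 89.6, 5.4]
contact_force: [8.2, 3.0, 8.0]
gripper_width: 0.0006
time_s: 26.8
tcp_pos: [0.6087, -0.183, 0.2656]
eef_rot: [-4.0, 89.7, 4.0]
contact_force: [5.8, 0.8, 4.1]
gripper_width: 0.0004
[0.125  0.0006 0.2656] [5.8 0.8 4.1]
```

View pics/l1.png

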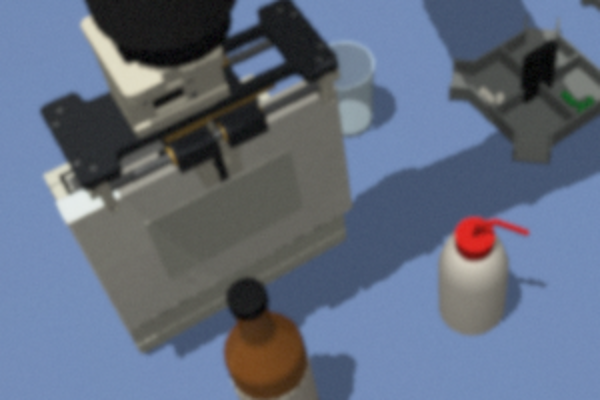

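The fingers push the outer face at (215,150), the lid is near vertical, and the force is below 10 N. Following the arc.

```bash
python3 -m creep '[[0,0,0,0.03,0,-0.76,0],[0,0,0,0.05,0,-0.76,0],[0,0,0,0.05,0,-0.76,0],[0,0,0,0.05,0,-0.76,0],[0,0,0,0.1,0,-0.76,0],[0,0,0,0.15,0,-0.76,0],[0,0,0,0.17,0,-0.76,0],[0,0,0,0.2,0,-0.76,0]]'
python3 -m creep '[[0,0,0,0.22,0,-0.77,0],[0,0,0,0.24,0,-0.77,0],[0,0,0,0.27,0,-0.76,0],[0,0,0,0.29,0,-0.76,0],[0,0,0,0.35,0,-0.72,0],[0,0,0,0.38,0,-0.71,0],[0,0,0,0.42,0,-0.7,0],[0,0,0,0.45,0,-0.68,0]]'
python3 - <<'E'
from h import *
s=pose(); print(inloc(s[1]),s[2]['contact_force'].round(1))
E
```

```text
time_s: 27.65
tcp_pos: [0.5458, -0.1914, 0.2557]
eef_rot: [111.6, 89.9, 119.6]
contact_force: [3.1, 0.3, 4.4]
gripper_width: 0.0001
time_s: 28.45
tcp_pos: [0.4878, -0.1993, 0.2291]
eef_rot: [103.9, 89.9, 111.9]
contact_force: [2.2, 0.1, 0.6]
gripper_width: 0.0005
[0.003  0.0013 0.2291] [2.2 0.1 0.6]
```

```bash
python3 -m creep '[[0,0,0,0.5,0,-0.6,0],[0,0,0,0.5,0,-0.6,0],[0,0,0,0.5,0,-0.6,0],[0,0,0,0.52,0,-0.55,0],[0,0,0,0.6,0,-0.5,0],[0,0,0,0.6,0,-0.45,0],[0,0,0,0.6,0,-0.45,0],[0,0,0,0.6,0,-0.4,0]]'
python3 -m creep '[[0,0,0,0.35,0,-0.2,0],[0,0,0,0.35,0,-0.2,0],[0,0,0,0.36,0,-0.18,0],[0,0,0,0.36,0,-0.17,0],[0,0,0,0.36,0,-0.17,0],[0,0,0,0.37,0,-0.16,0],[0,0,0,0.37,0,-0.15,0],[0,0,0,0.37,0,-0.15,0]]'
python3 - <<'E'
from h import *
s=pose(); print(inloc(s[1]),s[2]['contact_force'].round(1))
E
```

```text
time_s: 29.25
tcp_pos: [0.4469, -0.2051, 0.1849]
eef_rot: [107.7, 89.9, 115.7]
contact_force: [0.8, -0.7, 0.3]
gripper_width: 0.0
time_s: 30.05
tcp_pos: [0.4336, -0.207, 0.1563]
eef_rot: [94.6, 89.9, 102.6]
contact_force: [-0.2, -1.4, 1.9]
gripper_width: 0.0005
[-0.0517  0.0013  0.1563] [-0.2 -1.4  1.9]
```

```bash
python3 -m creep '[[0,0,0,0.35,0,-0.12,0],[0,0,0,0.35,0,-0.1,0],[0,0,0,0.35,0,-0.1,0],[0,0,0,0.35,0,-0.08,0],[0,0,0,0.35,0,-0.06,0],[0,0,0,0.35,0,-0.04,0],[0,0,0,0.3,0,-0.02,0],[0,0,0,0.3,0,0,0]]'
python3 -m creep '[[0,0,0,0.15,0,0,0],[0,0,0,0.15,0,0,0],[0,0,0,0,0,0,0]]'
```

```text
time_s: 30.85
tcp_pos: [0.4286, -0.2076, 0.1294]
eef_rot: [93.5, 89.9, 101.4]
contact_force: [-0.6, -1.3, 2.1]
gripper_width: 0.0007
time_s: 31.15
tcp_pos: [0.4287, -0.2076, 0.1265]
eef_rot: [87.2, 89.9, 95.2]
contact_force: [0.7, 1.2, 0.3]
gripper_width: 0.0008
```

```bash
python3 -m creep '[[0,0,0,0.1,0,0,0],[0,0,0,0.1,0,0,0],[0,0,0,0,0,0,0]]'
python3 -m creep '[[0,0,0,0.1,0,0,0],[0,0,0,0,0,0,0]]'
```

```text
time_s: 31.45
tcp_pos: [0.4287, -0.2076, 0.1246]
eef_rot: [83.9, 89.9, 91.9]
contact_force: [-0.8, 0.7, 0.5]
gripper_width: 0.0003
time_s: 31.65
tcp_pos: [0.4288, -0.2076, 0.1243]
eef_rot: [66.1, 89.9, 74.0]
contact_force: [-2.2, 1.1, 7.5]
gripper_width: 0.0004
```

Contact with the seal begins at z of about 0.124. Pressing a little more, then holding.

```bash
python3 -m creep '[[0,0,0,0.08,0,0,0],[0,0,0,0,0,0,0]]'
python3 -m creep '[[0,0,0,0.06,0,0,0],[0,0,0,0,0,0,0],[0,0,0,0,0,0,0]]'
```

```text
time_s: 31.85
tcp_pos: [0.4288, -0.2077, 0.1242]
eef_rot: [42.8, 89.9, 50.8]
contact_force: [-4.4, 4.1, 15.5]
gripper_width: 0.0004
time_s: 32.15
tcp_pos: [0.4288, -0.2077, 0.1241]
eef_rot: [25.6, 89.9, 33.6]
contact_force: [-6.7, 5.2, 21.3]
gripper_width: 0.0005
```

```bash
python3 -m creep '[[0,0,0,-0.5,0,0,0],[0,0,0,-2,0,0,0],[0,0,0,-4,0,0,0],[0,0,0,-4,0,0,0],[0,0,0,-4,0,0,0],[0,0,0,-4,0,0,0],[0,0,0,-2,0,0,0],[0,0,0,0,0,0,0]]'
python3 -m creep '[[0,0,0,0,4,0,0],[0,0,0,0,4,0,0],[0,0,0,0,4,0,0],[0,0,0,0,4,0,0],[0,0,0,0,4,0,0],[0,0,0,0,4,0,0],[0,0,0,0,2,0,0],[0,0,0,0,0,0,0]]'
python3 - <<'E'
from h import *
print(pose()[2]['contact_force'].round(1))
for n in('top','scene'):
    im,d,i=cap(n,'e_%s.png'%n); W=cloud(d,i); p=W.reshape(-1,3); p=p[np.isfinite(p[:,2])]
    q=np.c_[(p[:,:2]-C)@ex,(p[:,:2]-C)@ey,p[:,2]]; k=(abs(q[:,0])<.08)&(abs(q[:,1])<.1)&(q[:,2]>.1)&(q[:,2]<.16)
    if k.sum()>50: print(n,'lid plane slope x,y,c',np.linalg.lstsq(np.c_[q[k,:2],np.ones(k.sum())],q[k,2],rcond=None)[0].round(4),k.sum())
    for o in r.masks_of('tray_grip',n):
        pp=W[o['pixels']]; print(n,'tray',np.nanmax(pp[:,2]).round(3),np.nanmedian(pp,0).round(3))
    for qn in('white0','green0','red0','reagent_mid','beaker_mid','wash_bottle_mid'):
        for o in r.masks_of(qn,n)[:4]: print(n,qn,round(o['score'],2),np.nanmedian(W[o['pixels']],0).round(3))
E
```

```text
time_s: 32.95
tcp_pos: [0.4301, -0.2082, 0.3307]
eef_rot: [-7.6, 89.7, 0.4]
contact_force: [-0.2, 0.4, -0.3]
gripper_width: 0.0002
time_s: 33.75
tcp_pos: [0.3921, 0.0517, 0.3268]
eef_rot: [114.5, 89.9, 122.7]
contact_force: [0.2, -0.1, -0.2]
gripper_width: 0.0006
[ 0.2 -0.1 -0.2]
top lid plane slope x,y,c [0.0002 0.0002 0.124 ] 9345
top tray 0.115 [0.686 0.376 0.007]
top tray 0.083 [0.467 0.198 0.005]
top white0 0.39 [0.451 0.143 0.013]
top green0 0.51 [0.514 0.243 0.013]
top green0 0.47 [0.516 0.231 0.012]
top green0 0.37 [0.495 0.226 0.013]
top reagent_mid 0.91 [ 0.692 -0.186  0.155]
top beaker_mid 0.65 [ 0.41  -0.017  0.005]
top beaker_mid 0.53 [ 0.485 -0.196  0.124]
top wash_bottle_mid 0.8 [0.667 0.012 0.116]
scene lid plane slope x,y,c [-0.0003  0.0009  0.1237] 7319
scene tray 0.116 [0.704 0.373 0.01 ]
scene tray 0.057 [0.394 0.379 0.006]
scene tray 0.082 [0.477 0.189 0.009]
scene tray 0.031 [0.455 0.142 0.012]
scene white0 0.59 [0.455 0.142 0.013]
scene white0 0.36 [ 0.499 -0.207  0.123]
scene white0 0.29 [ 0.525 -0.205  0.123]
scene green0 0.6 [0.502 0.224 0.012]
scene reagent_mid 0.58 [ 0.722 -0.2    0.151]
scene beaker_mid 0.7 [ 0.418 -0.011  0.064]
scene beaker_mid 0.66 [ 0.499 -0.207  0.123]
scene wash_bottle_mid 0.61 [ 0.697 -0.001  0.101]
```

View pics/e_scene.png

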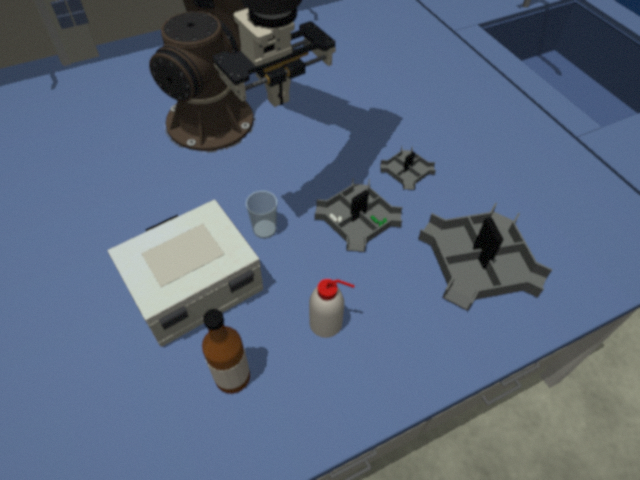

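The lid is shut, flat within 0.001 rad. The tray stands flat, the bystanders are at the same pixels as at the start, and the robot touches nothing. Handing in.

```bash
python3 -c "
from plant import r
r.close_job()"
```

```text
the job is handed in; nothing more can be done
```

I tipped the three red stir bars into the UV box, stood the tray back where it came from, and pushed the lid gently shut. I then handed the job in. It took about 34 s of the 72 s allowed, and no verdict was reported.

**First grip:** it sat about 16 mm too high because I lifted while the fingers were still closing. I set the tray down and regripped before pouring.

**Last checks:**
- **Red bars:** all three were seen on the chamber floor after the pour. I could not see them again with the lid shut.
- **White and green bars:** both whites and all three greens were in their own compartments after the tray was set down. In the last pictures the detector found only one white and three greens. I put the missing white down to a missed detection, since nothing touched the tray after both were seen.
- **Lid:** the fitted lid plane is tilted less than 0.001 rad at 124 mm height, so it is fully shut. The highest push I read was about 23 N, against the 40 N limit.
- **Tray:** it stands on the bench at (0.467, 0.198), with its plate top measured at 80–83 mm.
- **Bottles and beaker:** they are at the same pixels as at the start. The detector's beaker position differed by 10–17 mm from the first reading. I attribute that to the clear glass, since the picture shows no shift.
- **Robot:** it was clear of everything, with no contact force beyond sensor noise.

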